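# Set the laminator for thicker pouches

### The arm

A 7-joint arm with a two-finger parallel gripper is mounted at the origin on the work surface. World frame = base frame: x ahead of the robot, y to its left, z up, the work surface at z = 0. Lengths are in m, angles in degrees, forces in N, time in s.
With the tool pointing down it reaches from about 0.4 to 0.875 m from the base axis. Payload 19.3 kg.
Tool frame: the origin (TCP) lies on the centre line of the jaws, within the pads' length; the fingertips stand 22 mm ahead of it and the grasp point (between the pads) lies 3 mm ahead of it (env.tips_ahead is the distance from the TCP to the fingertips, in m); z points along the fingers, y is the line along which they close (so a half turn about z gives the same grasp; the last joint's range is limited). The gripper opens to 85 mm and grips with 20 to 120 N. Pads are 22 mm wide; open, the fingers measure 114 mm over their backs; the gripper's body (76 mm by 85 mm) begins 54 mm behind the grasp point. The pads swing forward as they close: fully open they stand 13 mm farther back than shut.
Start: joints at [63.415, 29.874, -2.08, 91.645, 1.215, 58.505, -6.463], TCP at [0.24, -0.577, 0.253] pointing down, gripper open.
Joint ranges: [-166.77, 166.77], [-17.47, 122.26], [-85.68, 81.53], [9.62, 139.38], [-72.42, 252.41], [9.2, 110.78], [-144.41, 144.41]. Speed limits (degrees/s): [108.29, 108.29, 136.94, 136.94, 172.46, 172.46, 172.46].

### API

Orientations are given as [roll, pitch, yaw] about the fixed x, y, z axes, in that order (R = Rz(yaw) Ry(pitch) Rx(roll)).
In Python, from rig import env gives the robot as it stands. The module is installed in compiled form; this text tells all that it offers.
- The arm moves only by the tool arm_command, never from a script. Its argument "series" is a list of rows, each an object with "turn": the turn, a rotation vector about the tool's x, y, z in rad, a list of three; "slide": the shift along the tool's x, y, z in mm, a list of three; "jaw": the closure, from 0 (fully open) to 1 (shut). A call has exactly 8 rows; each row shifts and turns the commanded pose from where the row before left it, along the tool's axes as they then stand; what a row does not reach is not made up. A row lasts 1/12 s, in which the tool goes at most 41.7 mm and 7.16 degrees, less where a joint would pass 70% of its speed; a pose out of reach is approached as far as the arm can. A call with a gripper value outside its range is refused whole. The fingers move at their own pace and stop on an object; "squeeze" is the grip in N (left out, the last holds). Time passes only in rows, so rows that do not move let the fingers close, or fill a call up. It gives the time, the measured TCP pose, the force, the opening and the grip force at its end, in the units of the state.
- env.sense(): the state, without advancing time (a new reading comes with each control period).
- env.grab_frame(name): name is "scene" or "side" or "wrist"; returns a dict with "color" (400x640x3 uint8, red, green, blue), "camera_matrix" (3x3 intrinsics, pixels), "position" and "attitude" of the camera in the world. Camera axes: x right, y up, looking along -z (the intrinsics and any distortion apply to the point x, -y, -z); pixel columns grow to the right and rows downward; lengths in m; the calibration is good to about 2 mm. A picture is of the moment at which its call begins. There is no depth.
- env.hand_in(): hands the job in; it is judged then, once.
The state is a dict: "time": time; "joints": joint angles; "qvel": joint speeds; "effort": joint torques, N m; "ee_pos": TCP position; "tool_rot": TCP orientation; "force": force on the tool from outside, world axes, zero at the start; "torque": the same for the moment, N m; "grip_width": opening from 0.0 (shut) to 1.0 (fully open); "grasp_force": force on a finger pad.
Only numpy, scipy, OpenCV 4.12 (cv2) and the standard library are available. Lean on these libraries where they do the work, as an engineer would, in place of code of your own. Each camera call takes 0.05 s, during which the arm holds its last target. There are 200 camera calls.

### The job

Set the laminator to the two-line pouch thickness: with a fingertip on top of the knurled thickness wheel, roll it exactly one click towards the front of the machine, so that it settles in its next detent. Then push the large round start key all the way down and let it come up again. Leave the small reverse key alone, and do not disturb or pick up anything standing around.

Things in the scene. Friction and masses are not known exactly. Their poses are not given: they have to be found in the camera images.
- laminator: desktop laminator fixed to the counter: grey box 150 (x) x 400 (y) x 80 mm high, origin at the centre of its underside, z up. Its own -x side is the front (roughly towards the robot) with the black feed shelf, which stands out 55 mm at 26 to 34 mm height; its +y is to the robot's left
- wheel_top (a point): topmost point of the knurled thickness wheel: a fixed point with the laminator's axes, 95 mm above the counter, at y = -130 mm of the laminator. One, two and three white lines are marked on the rim, 16 mm apart; those on top show the setting. A fingertip pressed down here with 5 to 15 N and drawn along the laminator's x rolls the wheel
- wheel_axle (a point): centre of the thickness wheel on its level axle, 40 mm below wheel_top; axle along the laminator's y. Wheel 80 mm in diameter, 26 mm wide, mostly sunk in the casing; fixed black cheeks 9 mm thick cover both its sides up to 4 mm below its top, so it cannot be pinched
- wheel (a joint): turn of the thickness wheel, rad. Detents: 0 one-line (start, within 0.05), 0.4 two-line, 0.8 three-line; let go, it springs into the nearest (tipping points 0.2 and 0.6). Stops at -0.12 and 0.92. Grows as its top moves towards the laminator's front (-x of the laminator), 16 mm at the rim per click, 1 to 2 N at the rim
- start_key_top (a point): centre of the top face of the large round white start key, 32 mm in diameter, on the laminator's top at y = +145 mm, in a black housing; pressed straight down
- start_key (a joint): travel of the start key, m: 0 = up, 0.006 = fully down (5 N); springs back up
- reverse_key_top (a point): centre of the top face of the small round white reverse key, 18 mm in diameter, on the laminator's top at y = +75 mm; not to be pressed
- reverse_key (a joint): travel of the reverse key, m: 0 = up, 0.005 = fully down (4 N)
- note_pad: pad of sticky notes, 50 x 50 x 18 mm, lying on the laminator's top between the wheel and the small key; origin at the centre of its underside. Bystander
- stapler: black desk stapler, 140 x 36 x 56 mm high, standing on the counter; origin under its centre. Bystander
- pen_cup: black pen cup, 76 mm across, 95 mm high, pens standing up to 155 mm; origin under its centre. Bystander
- mug: white mug, 80 mm across, 92 mm high, with a handle; origin under its centre. Bystander
- tape_dispenser: black tape dispenser, 140 x 55 x 75 mm high; origin under its centre. Bystander
- glue_jar: closed jar, 56 mm across, 85 mm high; origin under its centre. Bystander
- staple_carton: cardboard carton, 55 x 100 x 35 mm; origin under its centre. Bystander

How it is judged (in metres and radians):
On the way, in this order (a step that is already met when the one before it is completed fails the run):
1. the wheel has clicked into the two-line detent (value of joint wheel between 0.33 and 0.47 rad and value of joint start_key below 0.002 m), for 0.3 s.
2. the start key is pushed down (value of joint start_key above 0.0045 m and value of joint wheel between 0.33 and 0.47 rad), for 0.02 s.
At the end, for the whole second after the job is handed in: The wheel rests in the two-line detent (0.40 rad, within 0.07), the start key has been pushed down at least 4.5 mm after that and is up again, and the reverse key is up (value of joint wheel between 0.33 and 0.47 rad and velocity of joint wheel between -0.1 and 0.1 rad/s and value of joint each of start_key, reverse_key below 0.0015 m); the robot touches nothing.
It fails at once if the wheel is rolled past the two-line setting into the three-line one (value of joint wheel above 0.68 rad).
It fails at once if the start key is pushed before the wheel is set (value of joint start_key above 0.003 m and value of joint wheel below 0.3 rad).
It fails at once if the reverse key is pressed (value of joint reverse_key above 0.0025 m).
It fails at once if something standing around is pushed, lifted or carried more than 20 mm from its place (distance of any of note_pad, stapler, pen_cup, mug, tape_dispenser, glue_jar, staple_carton from where it was at the start of the episode above 0.02 m).
It also fails if it takes over 38 s, if anything falls off the work surface, if the arm or the gripper's body presses on something with over 40 N, if the wrist force passes 120 N, or if a joint passes its speed limit or range.

## Working session

There is one attempt and no reset: what is moved stays moved. The work goes in short steps, Python scripts to look and compute and a tool call to move; the robot and the scene stay as the last step left them, time stands still between calls to the robot, and variables do not carry over. Pictures are saved under pics/ and viewed, at most 10 in all, crops included, and the job is handed in when it is done.

Besides the shell and the picture viewer there is one more tool, called as a command line: name --argument value ..., lists and objects as JSON in quotes. arm_command: Moves the arm, as the interface text tells. Its arguments: {"type":"object","properties":{"series":{"type":"array"},"squeeze":{"type":"number"}},"required":["series"]}

```bash
mkdir -p pics
cat > h.py <<'E'
import numpy as np, cv2, json
from rig import env
def shot(n,fn):
    f=env.grab_frame(n); cv2.imwrite('pics/'+fn,f['color'][:,:,::-1])
    d={k:np.array(f[k]).tolist() for k in f if k!='color'}; json.dump(d,open('pics/'+fn+'.json','w')); return d
E
python3 - <<'E'
from h import *
for n in('scene','side'): print(shot(n,n+'1.png'))
s=env.sense(); print(s)
E
```

```text
{'camera_matrix': [[415.7738043236399, 0.0, 319.26761904137277], [0.0, 415.7738043236399, 194.2052134373671], [0.0, 0.0, 1.0]], 'position': [1.208139322463499, -0.24303449760456175, 0.9426608106058355], 'attitude': [36.01096571721614, -0.4501360756127013, 69.35816451412873]}
{'camera_matrix': [[433.68976779999656, 0.0, 316.67630706907755], [0.0, 433.68976779999656, 192.3419805871565], [0.0, 0.0, 1.0]], 'position': [0.09345151535841896, 0.6687050483632575, 0.8104296178024042], 'attitude': [48.84065703309234, 0.7907333802366092, -143.67303483798827]}
{'time': 0.1, 'joints': array([63.41524969, 29.90519998, -2.07822147, 91.67091568,  1.21482781,
       58.50376752, -6.46174313]), 'qvel': array([ 0.01014448, -0.05806122,  0.04994397,  0.00514603, -0.07739817,
       -0.0305861 ,  0.06120018]), 'effort': array([ 6.74402516e-03, -9.28482127e+01,  1.98629647e+00, -3.70536339e+01,
        1.84331217e-02,  5.31952071e-03,  3.42236319e-05]), 'ee_pos': array([ 0.23964062, -0.57693024,  0.25278728]), 'tool_rot': array([-1.79942440e+02,  5.74378412e-03,  2.25605086e+01]), 'force': array([-0.28938297,  0.01316423,  1.05263247]), 'torque': array([ 0.00910641,  0.01756042, -0.0274186 ]), 'grasp_force': 0.0, 'grip_width': 0.9929006322887528}
```

View pics/scene1.png

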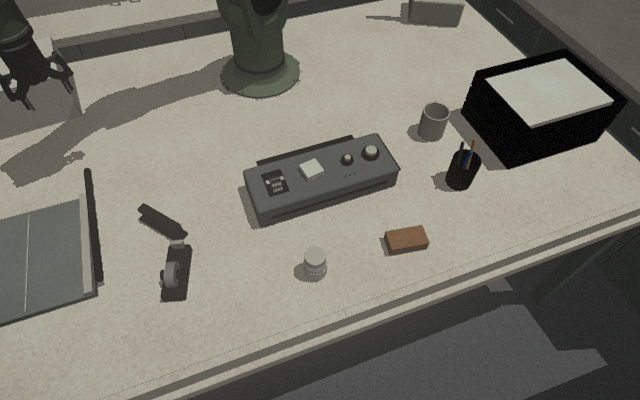

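View pics/side1.png

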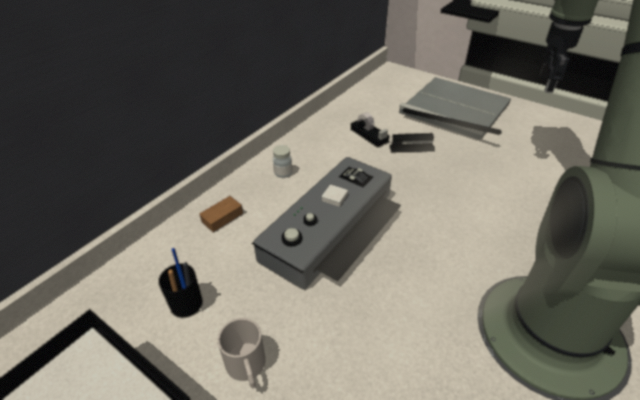

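The scene view shows the wheel near (275,182), the pad at (312,168), the reverse key at (347,158) and the start key at (371,152). In the side view the wheel is at (355,176), the reverse key at (310,218) and the start key at (291,236). I'll enlarge both.

Run:
```python
import cv2,numpy as np
a=cv2.imread('pics/scene1.png')[125:230,235:410]; b=cv2.imread('pics/side1.png')[150:290,245:405]
a=cv2.resize(a,None,fx=4.5,fy=4.5,interpolation=2)
cv2.imwrite('pics/ca.png',a)
cv2.imwrite('pics/cb.png',cv2.resize(b,None,fx=4,fy=4,interpolation=2))
```

```text
(no output)
```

View pics/ca.png

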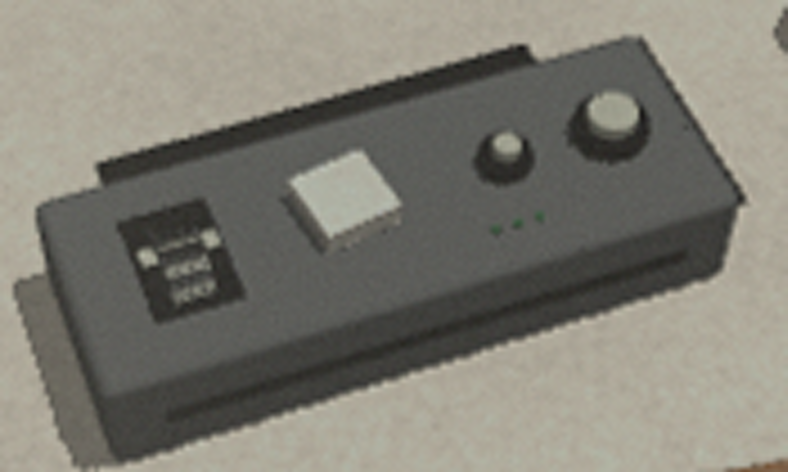

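View pics/cb.png

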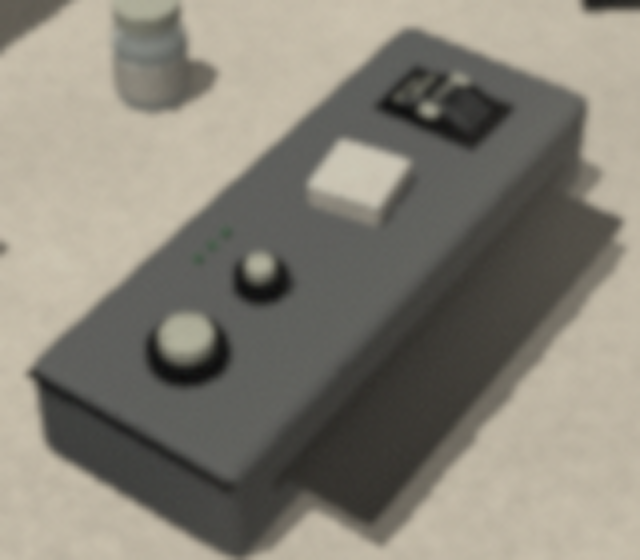

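The enlarged views give the four corners of the top face, the key faces, and the two white index dots either side of the wheel top: scene crop (148,257) and (211,238), side crop (458,77) and (430,110). The one-line mark sits between the dots. Next I'll fit the pose.

```bash
cat >> h.py <<'E'
from scipy.spatial.transform import Rotation as R
from scipy.optimize import least_squares
def proj(d,P):
    q=(np.atleast_2d(P)-d['position'])@R.from_euler('xyz',d['attitude'],degrees=True).as_matrix()
    K=np.array(d['camera_matrix']); q=q*[1,-1,-1]; u=q@K.T; return u[:,:2]/u[:,2:]
E
python3 - <<'E'
from h import *
A=json.load(open('pics/scene1.png.json'));B=json.load(open('pics/side1.png.json'))
a=lambda p:(np.array(p)+.5)/4.5-.5+[235,125]
b=lambda p:(np.array(p)+.5)/4-.5+[245,150]
C=np.array([[-75,-200,80],[-75,200,80],[75,200,80],[75,-200,80]])/1e3
ua=a([(38,205),(638,36),(744,204),(105,399)]);ub=b([(587,98),(235,489),(33,372),(408,26)])
def pose(v):return C@R.from_euler('z',v[2]).as_matrix().T+[v[0],v[1],0]
f=lambda v:np.r_[proj(A,pose(v))-ua,proj(B,pose(v))-ub].ravel()
r=least_squares(f,[.6,0,0]);print(r.x,np.degrees(r.x[2]),r.fun.round(1))
Rz=R.from_euler('z',r.x[2]).as_matrix()
for n,p,q in [('start',(613,113),(186,335)),('rev',(508,146),(261,265)),('d1',(148,257),(458,77)),('d2',(211,238),(430,110)),('pad',(345,192),(361,171))]:
    t=least_squares(lambda X:np.r_[(proj(A,X)-a(p))[0],(proj(B,X)-b(q))[0]],[.6,0,.08])
    print(n,t.x.round(4),t.fun.round(1),'lam',((t.x-[*r.x[:2],0])@Rz).round(4))
E
```

```text
[0.54723827 0.02153305 0.01596822] 0.9149114972916397 [-0.7 -0.8  0.4 -1.9  1.5 -1.9  0.6 -0.3  1.6 -0.8  0.6 -1.3 -1.7 -1.9
 -0.8 -1.4]
start [0.5465 0.1647 0.0993] [ 0.5  0.2  0.4 -0.1] lam [0.0016 0.1431 0.0993]
rev [0.5472 0.0946 0.0981] [ 0.2  0.1  0.2 -0. ] lam [0.0011 0.0731 0.0981]
d1 [ 0.5506 -0.1297  0.0939] [ 0.4  0.2  0.4 -0.2] lam [ 0.001  -0.1512  0.0939]
d2 [ 0.5482 -0.0914  0.0919] [ 0.3  0.2  0.4 -0.2] lam [-0.0008 -0.1129  0.0919]
pad [ 0.547  -0.0089  0.0979] [ 0.2  0.1  0.2 -0.1] lam [-0.0008 -0.0304  0.0979]
```

arm_command --series '[{"turn": [0,0,0],"slide": [29.5,-19.5,0],"jaw": 1},{"turn": [0,0,0],"slide": [29.5,-19.5,0],"jaw": 1},{"turn": [0,0,0],"slide": [29.5,-19.5,0],"jaw": 1},{"turn": [0,0,0],"slide": [29.5,-19.5,0],"jaw": 1},{"turn": [0,0,0],"slide": [29.5,-19.5,0],"jaw": 1},{"turn": [0,0,0],"slide": [29.5,-19.5,0],"jaw": 1},{"turn": [0,0,0],"slide": [29.5,-19.5,0],"jaw": 1},{"turn": [0,0,0],"slide": [29.5,-19.5,0],"jaw": 1}]' --squeeze 30

```text
time: 0.77
ee_pos: [0.3984, -0.3409, 0.2532]
tool_rot: [-180.0, 0.0, 22.6]
force: [0.3, -1.9, 0.3]
grip_width: -0.006
grasp_force: 0.0
```

arm_command --series '[{"turn": [0,0,0],"slide": [29.5,-19.5,0],"jaw": 1},{"turn": [0,0,0],"slide": [29.5,-19.5,0],"jaw": 1},{"turn": [0,0,0],"slide": [29.5,-19.5,0],"jaw": 1},{"turn": [0,0,0],"slide": [29.5,-19.5,0],"jaw": 1},{"turn": [0,0,0],"slide": [29.5,-19.5,0],"jaw": 1},{"turn": [0,0,0],"slide": [29.5,-19.5,0],"jaw": 1},{"turn": [0,0,0],"slide": [29.5,-19.5,0],"jaw": 1},{"turn": [0,0,0],"slide": [28,-18,0],"jaw": 1}]'

```text
time: 1.43
ee_pos: [0.5558, -0.1079, 0.2531]
tool_rot: [-180.0, 0.0, 22.6]
force: [1.0, -0.7, -1.3]
grip_width: 0.0
grasp_force: 0.0
```

arm_command --series '[{"turn": [0,0,0.12],"slide": [0,0,10],"jaw": 1},{"turn": [0,0,0.12],"slide": [0,0,10],"jaw": 1},{"turn": [0,0,0.12],"slide": [0,0,10],"jaw": 1},{"turn": [0,0,0],"slide": [0,0,10],"jaw": 1},{"turn": [0,0,0],"slide": [0,0,10],"jaw": 1},{"turn": [0,0,0],"slide": [0,0,10],"jaw": 1},{"turn": [0,0,0],"slide": [0,0,0],"jaw": 1},{"turn": [0,0,0],"slide": [0,0,0],"jaw": 1}]'

```text
time: 2.1
ee_pos: [0.5549, -0.1101, 0.1929]
tool_rot: [-180.0, 0.1, 2.0]
force: [0.2, 0.5, 0.7]
grip_width: -0.001
grasp_force: 0.0
```

Run:
```python
from h import *
print(shot('wrist','w1.png'))
s=env.sense();print(s['ee_pos'],s['tool_rot'],s['force'],s['time'])
```

```text
{'camera_matrix': [[284.81123555460715, 0.0, 316.55022631018846], [0.0, 284.81123555460715, 197.4874957852372], [0.0, 0.0, 1.0]], 'position': [0.6355460969642778, -0.10744348839917936, 0.31358471754196937], 'attitude': [-18.23671137026304, 0.004874545799948875, -87.98664522072903]}
[ 0.55522622 -0.11011673  0.19341888] [-1.79992994e+02 -2.09353332e-03  1.99790083e+00] [-0.21211435  0.14973148  0.03008528] 2.15
```

View pics/w1.png

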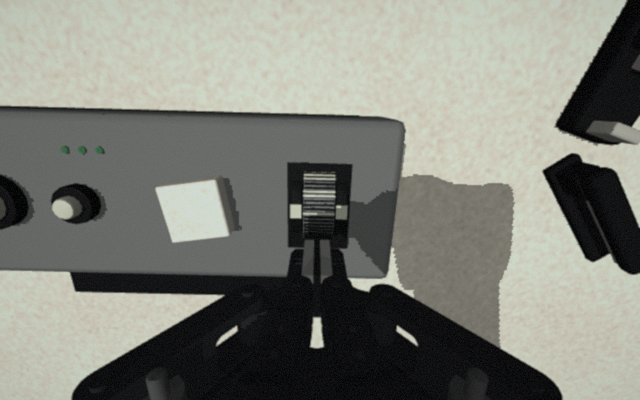

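The wrist view shows the wheel from above, with the index dots at (295,211) and (342,212) and the one-line mark between them. The shut fingertips are at about (317,240), lined up with the wheel.

Run:
```python
from h import *
A=json.load(open('pics/w1.png.json'))
for p,z in [((295,211),.092),((342,212),.092),((318.5,211.5),.092)]:
    t=least_squares(lambda X:(proj(A,[[X[0],X[1],z]])-p)[0],[.55,-.1]);print(t.x)
```

```text
[ 0.55011727 -0.09248339]
[ 0.55060293 -0.13162682]
[ 0.55035996 -0.11204375]
```

arm_command --series '[{"turn": [0,0,0.017],"slide": [2,0,12],"jaw": 1},{"turn": [0,0,0],"slide": [0,0,15],"jaw": 1},{"turn": [0,0,0],"slide": [0,0,15],"jaw": 1},{"turn": [0,0,0],"slide": [0,0,15],"jaw": 1},{"turn": [0,0,0],"slide": [0,0,10],"jaw": 1},{"turn": [0,0,0],"slide": [0,0,4],"jaw": 1},{"turn": [0,0,0],"slide": [0,0,0],"jaw": 1},{"turn": [0,0,0],"slide": [0,0,0],"jaw": 1}]'

```text
time: 2.82
ee_pos: [0.5574, -0.1099, 0.1227]
tool_rot: [-180.0, -0.0, 1.0]
force: [-0.0, 0.1, 0.0]
grip_width: -0.0
grasp_force: 0.0
```

arm_command --series '[{"turn": [0,0,0],"slide": [0,0,1],"jaw": 1},{"turn": [0,0,0],"slide": [0,0,1],"jaw": 1},{"turn": [0,0,0],"slide": [0,0,1],"jaw": 1},{"turn": [0,0,0],"slide": [0,0,0.5],"jaw": 1},{"turn": [0,0,0],"slide": [0,0,0],"jaw": 1},{"turn": [0,0,0],"slide": [0,0,0],"jaw": 1},{"turn": [0,0,0],"slide": [0,0,0],"jaw": 1},{"turn": [0,0,0],"slide": [0,0,0],"jaw": 1}]'

```text
time: 3.48
ee_pos: [0.5572, -0.1098, 0.1188]
tool_rot: [-180.0, -0.0, 1.0]
force: [0.0, 0.5, -0.6]
grip_width: -0.0
grasp_force: 0.0
```

Not touching yet, so I'll keep going down in small steps.

arm_command --series '[{"turn": [0,0,0],"slide": [0,0,0.5],"jaw": 1},{"turn": [0,0,0],"slide": [0,0,0.5],"jaw": 1},{"turn": [0,0,0],"slide": [0,0,0.5],"jaw": 1},{"turn": [0,0,0],"slide": [0,0,0.5],"jaw": 1},{"turn": [0,0,0],"slide": [0,0,0],"jaw": 1},{"turn": [0,0,0],"slide": [0,0,0],"jaw": 1},{"turn": [0,0,0],"slide": [0,0,0],"jaw": 1},{"turn": [0,0,0],"slide": [0,0,0],"jaw": 1}]'

```text
time: 4.15
ee_pos: [0.5574, -0.1099, 0.117]
tool_rot: [180.0, -0.0, 1.0]
force: [0.9, 0.7, 6.0]
grip_width: -0.001
grasp_force: 2.7
```

arm_command --series '[{"turn": [0,0,0],"slide": [0,0,0.3],"jaw": 1},{"turn": [0,0,0],"slide": [0,0,0],"jaw": 1},{"turn": [0,0,0],"slide": [0,0,0],"jaw": 1},{"turn": [0,0,0],"slide": [0,0,0],"jaw": 1},{"turn": [0,0,0],"slide": [-1,0,0],"jaw": 1},{"turn": [0,0,0],"slide": [-1,0,0],"jaw": 1},{"turn": [0,0,0],"slide": [-1,0,0],"jaw": 1},{"turn": [0,0,0],"slide": [-1,0,0],"jaw": 1}]'

```text
time: 4.82
ee_pos: [0.5537, -0.1099, 0.117]
tool_rot: [180.0, -0.1, 1.0]
force: [1.4, 0.1, 7.3]
grip_width: -0.003
grasp_force: 4.0
```

arm_command --series '[{"turn": [0,0,0],"slide": [-1.5,0,0.1],"jaw": 1},{"turn": [0,0,0],"slide": [-1.5,0,0],"jaw": 1},{"turn": [0,0,0],"slide": [-1.5,0,0],"jaw": 1},{"turn": [0,0,0],"slide": [-1.5,0,0],"jaw": 1},{"turn": [0,0,0],"slide": [-1.5,0,0],"jaw": 1},{"turn": [0,0,0],"slide": [-1.5,0,0],"jaw": 1},{"turn": [0,0,0],"slide": [-1.5,0,0],"jaw": 1},{"turn": [0,0,0],"slide": [-1.5,0,0],"jaw": 1}]'

```text
time: 5.48
ee_pos: [0.5415, -0.11, 0.1169]
tool_rot: [-180.0, -0.1, 1.0]
force: [-0.1, 0.9, 7.7]
grip_width: -0.002
grasp_force: 4.4
```

arm_command --series '[{"turn": [0,0,0],"slide": [0,0,0],"jaw": 1},{"turn": [0,0,0],"slide": [0,0,-2],"jaw": 1},{"turn": [0,0,0],"slide": [0,0,-10],"jaw": 1},{"turn": [0,0,0],"slide": [0,0,-20],"jaw": 1},{"turn": [0,0,0],"slide": [0,0,-25],"jaw": 1},{"turn": [0,0,0],"slide": [0,0,-20],"jaw": 1},{"turn": [0,0,0],"slide": [0,0,0],"jaw": 1},{"turn": [0,0,0],"slide": [0,0,0],"jaw": 1}]'

```text
time: 6.15
ee_pos: [0.5415, -0.1102, 0.1947]
tool_rot: [180.0, -0.1, 1.0]
force: [-0.4, 0.2, -0.2]
grip_width: 0.001
grasp_force: 0.0
```

Run:
```python
from h import *
shot('wrist','w2.png')
a=cv2.imread('pics/w1.png')[90:290,0:400]; b=cv2.imread('pics/w2.png')[90:290,0:400]
c=[cv2.resize(x[60:170,270:370],None,fx=4,fy=4,interpolation=2) for x in (a,b)]
cv2.imwrite('pics/w2c.png',np.hstack(c)[:, :800])
```

```text
(no output)
```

View pics/w2c.png

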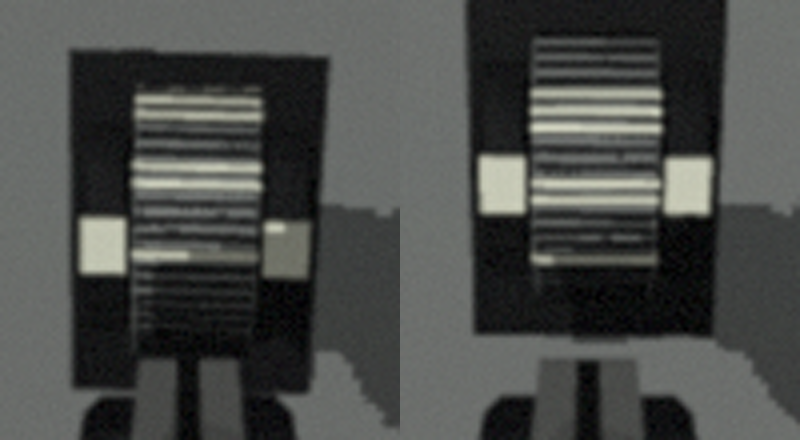

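The crop shows the two white lines level with the index dots, so the wheel has settled in the two-line detent. Next is the start key.

arm_command --series '[{"turn": [0,0,0],"slide": [1.5,-35,0],"jaw": 1},{"turn": [0,0,0],"slide": [1.5,-40,0],"jaw": 1},{"turn": [0,0,0],"slide": [1.5,-40,0],"jaw": 1},{"turn": [0,0,0],"slide": [1.5,-40,0],"jaw": 1},{"turn": [0,0,0],"slide": [1,-40,0],"jaw": 1},{"turn": [0,0,0],"slide": [1,-40,0],"jaw": 1},{"turn": [0,0,0],"slide": [1,-40,0],"jaw": 1},{"turn": [0,0,0],"slide": [0,0,0],"jaw": 1}]'

```text
time: 6.87
ee_pos: [0.5439, 0.1737, 0.1925]
tool_rot: [-179.8, 0.1, 1.5]
force: [-1.4, 1.1, 0.7]
grip_width: -0.001
grasp_force: 0.0
```

arm_command --series '[{"turn": [0,0,0],"slide": [0,0,15],"jaw": 1},{"turn": [0,0,0],"slide": [0,0,15],"jaw": 1},{"turn": [0,0,0],"slide": [0,0,13],"jaw": 1},{"turn": [0,0,0],"slide": [0,0,0],"jaw": 1},{"turn": [0,0,0],"slide": [0,0,0],"jaw": 1},{"turn": [0,0,0],"slide": [0,0,0],"jaw": 1},{"turn": [0,0,0],"slide": [0,0,0],"jaw": 1},{"turn": [0,0,0],"slide": [0,0,0],"jaw": 1}]'

```text
time: 7.53
ee_pos: [0.5458, 0.165, 0.1511]
tool_rot: [-180.0, -0.0, 1.0]
force: [0.3, -0.2, -0.4]
grip_width: 0.001
grasp_force: 0.0
```

Run:
```python
from h import *
shot('wrist','w3.png'); print(env.sense()['ee_pos'])
```

```text
[0.54578539 0.16504933 0.15097691]
```

View pics/w3.png

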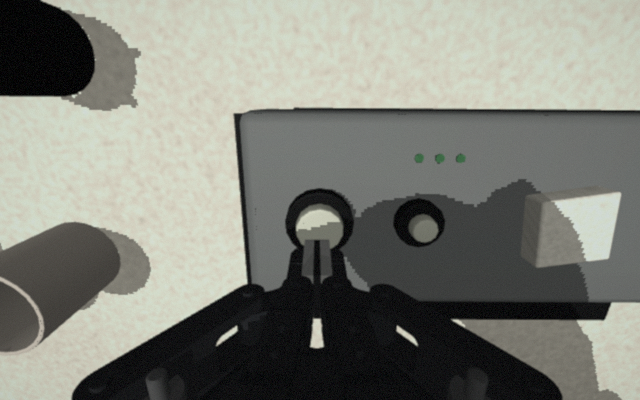

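The shut fingertips are centred on the start key at (320,228), and the reverse key at (420,225) is well clear.

arm_command --series '[{"turn": [0,0,0],"slide": [0,0,12],"jaw": 1},{"turn": [0,0,0],"slide": [0,0,12],"jaw": 1},{"turn": [0,0,0],"slide": [0,0,3],"jaw": 1},{"turn": [0,0,0],"slide": [0,0,1],"jaw": 1},{"turn": [0,0,0],"slide": [0,0,1],"jaw": 1},{"turn": [0,0,0],"slide": [0,0,1],"jaw": 1},{"turn": [0,0,0],"slide": [0,0,0],"jaw": 1},{"turn": [0,0,0],"slide": [0,0,0],"jaw": 1}]'

```text
time: 8.25
ee_pos: [0.5455, 0.165, 0.1206]
tool_rot: [-180.0, 0.0, 1.0]
force: [-2.4, -1.5, 3.4]
grip_width: -0.004
grasp_force: 1.7
```

arm_command --series '[{"turn": [0,0,0],"slide": [0,0,0.5],"jaw": 1},{"turn": [0,0,0],"slide": [0,0,0.5],"jaw": 1},{"turn": [0,0,0],"slide": [0,0,0.5],"jaw": 1},{"turn": [0,0,0],"slide": [0,0,0.5],"jaw": 1},{"turn": [0,0,0],"slide": [0,0,0],"jaw": 1},{"turn": [0,0,0],"slide": [0,0,0],"jaw": 1},{"turn": [0,0,0],"slide": [0,0,0],"jaw": 1},{"turn": [0,0,0],"slide": [0,0,0],"jaw": 1}]'

```text
time: 8.92
ee_pos: [0.5456, 0.165, 0.1184]
tool_rot: [-180.0, -0.0, 1.0]
force: [-2.0, -0.8, 4.6]
grip_width: 0.003
grasp_force: 2.3
```

arm_command --series '[{"turn": [0,0,0],"slide": [0,0,0.5],"jaw": 1},{"turn": [0,0,0],"slide": [0,0,0.5],"jaw": 1},{"turn": [0,0,0],"slide": [0,0,0.5],"jaw": 1},{"turn": [0,0,0],"slide": [0,0,0.5],"jaw": 1},{"turn": [0,0,0],"slide": [0,0,0],"jaw": 1},{"turn": [0,0,0],"slide": [0,0,0],"jaw": 1},{"turn": [0,0,0],"slide": [0,0,0],"jaw": 1},{"turn": [0,0,0],"slide": [0,0,0],"jaw": 1}]'

```text
time: 9.58
ee_pos: [0.5457, 0.1651, 0.1177]
tool_rot: [-180.0, -0.0, 1.0]
force: [-9.6, -3.3, 30.0]
grip_width: 0.002
grasp_force: 14.8
```

arm_command --series '[{"turn": [0,0,0],"slide": [0,0,0.5],"jaw": 1},{"turn": [0,0,0],"slide": [0,0,0.5],"jaw": 1},{"turn": [0,0,0],"slide": [0,0,0],"jaw": 1},{"turn": [0,0,0],"slide": [0,0,0],"jaw": 1},{"turn": [0,0,0],"slide": [0,0,0],"jaw": 1},{"turn": [0,0,0],"slide": [0,0,0],"jaw": 1},{"turn": [0,0,0],"slide": [0,0,0],"jaw": 1},{"turn": [0,0,0],"slide": [0,0,0],"jaw": 1}]'

```text
time: 10.25
ee_pos: [0.5458, 0.1651, 0.1174]
tool_rot: [-180.0, -0.1, 1.0]
force: [-14.0, -5.3, 45.0]
grip_width: 0.001
grasp_force: 22.2
```

Hard stop reached. To confirm it was full travel, I'll raise in steps and find the height where contact ends.

arm_command --series '[{"turn": [0,0,0],"slide": [0,0,-2],"jaw": 1},{"turn": [0,0,0],"slide": [0,0,-2.5],"jaw": 1},{"turn": [0,0,0],"slide": [0,0,-1],"jaw": 1},{"turn": [0,0,0],"slide": [0,0,0],"jaw": 1},{"turn": [0,0,0],"slide": [0,0,0],"jaw": 1},{"turn": [0,0,0],"slide": [0,0,0],"jaw": 1},{"turn": [0,0,0],"slide": [0,0,0],"jaw": 1},{"turn": [0,0,0],"slide": [0,0,0],"jaw": 1}]'

```text
time: 10.92
ee_pos: [0.5457, 0.165, 0.1208]
tool_rot: [-180.0, -0.0, 1.0]
force: [-1.0, -0.8, 3.7]
grip_width: -0.001
grasp_force: 1.6
```

arm_command --series '[{"turn": [0,0,0],"slide": [0,0,-1],"jaw": 1},{"turn": [0,0,0],"slide": [0,0,0],"jaw": 1},{"turn": [0,0,0],"slide": [0,0,0],"jaw": 1},{"turn": [0,0,0],"slide": [0,0,0],"jaw": 1},{"turn": [0,0,0],"slide": [0,0,0],"jaw": 1},{"turn": [0,0,0],"slide": [0,0,0],"jaw": 1},{"turn": [0,0,0],"slide": [0,0,0],"jaw": 1},{"turn": [0,0,0],"slide": [0,0,0],"jaw": 1}]'

```text
time: 11.58
ee_pos: [0.5456, 0.165, 0.1219]
tool_rot: [-180.0, -0.0, 1.0]
force: [0.9, -0.4, 2.3]
grip_width: -0.0
grasp_force: 1.3
```

arm_command --series '[{"turn": [0,0,0],"slide": [0,0,-1],"jaw": 1},{"turn": [0,0,0],"slide": [0,0,0],"jaw": 1},{"turn": [0,0,0],"slide": [0,0,0],"jaw": 1},{"turn": [0,0,0],"slide": [0,0,0],"jaw": 1},{"turn": [0,0,0],"slide": [0,0,0],"jaw": 1},{"turn": [0,0,0],"slide": [0,0,0],"jaw": 1},{"turn": [0,0,0],"slide": [0,0,0],"jaw": 1},{"turn": [0,0,0],"slide": [0,0,0],"jaw": 1}]'

```text
time: 12.25
ee_pos: [0.5456, 0.165, 0.1229]
tool_rot: [-180.0, -0.0, 1.0]
force: [1.7, 0.3, 2.2]
grip_width: 0.0
grasp_force: 1.0
```

The tip was still in contact at 0.1229 and the stop was at 0.1177, so the key travelled at least 5.2 mm. Now I'll retract and check the end state.

arm_command --series '[{"turn": [0,0,0],"slide": [0,0,-5],"jaw": 1},{"turn": [0,0,0],"slide": [0,0,-20],"jaw": 1},{"turn": [0,0,0],"slide": [0,0,-25],"jaw": 1},{"turn": [0,0,0],"slide": [0,0,-25],"jaw": 1},{"turn": [0,0,0],"slide": [0,0,-20],"jaw": 1},{"turn": [0,0,0],"slide": [0,0,0],"jaw": 1},{"turn": [0,0,0],"slide": [0,0,0],"jaw": 1},{"turn": [0,0,0],"slide": [0,0,0],"jaw": 1}]'

```text
time: 12.92
ee_pos: [0.5451, 0.1649, 0.2174]
tool_rot: [180.0, 0.1, 1.0]
force: [-0.9, -0.0, -0.2]
grip_width: -0.0
grasp_force: 0.0
```

Run:
```python
from h import *
shot('wrist','w4.png'); shot('scene','s4.png')
a=cv2.imread('pics/s4.png')[120:230,235:410]
cv2.imwrite('pics/s4c.png',cv2.resize(a,None,fx=4.5,fy=4.5,interpolation=2))
```

```text
(no output)
```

View pics/w4.png

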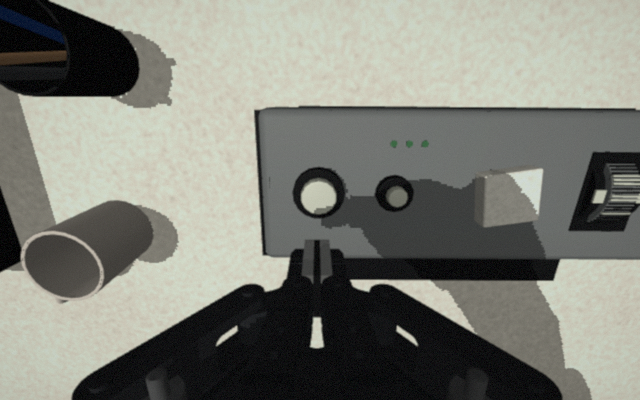

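The start key at (319,196) and the reverse key at (395,193) are both up. The pad and mug haven't moved, and the wheel at (615,195) shows two lines by the index dot. Handing in.

```bash
python3 -c "
from rig import env
print(env.hand_in())"
```

```text
the job is handed in; nothing more can be done
None
```

I rolled the wheel one click to the two-line setting, pushed the start key down to its stop (at least 5.2 mm) and let it come up again, then handed the job in at about 13 s; the hand-in returned no verdict. The last pictures show the reverse key up, and the pad and mug where they were.

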